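# Close a plaster mould on its sloping stand

### The arm

A 7-joint arm with a two-finger parallel gripper is mounted at the origin on the work surface. World frame = base frame: x ahead of the robot, y to its left, z up, the work surface at z = 0. Lengths are in mm, angles in rad, forces in N, time in s.
With the tool pointing down it reaches from about 350 to 900 mm from the base axis. Payload 19.9 kg.
Tool frame: the origin (TCP) lies between the finger pads; the fingertips stand 14 mm ahead of it and the grasp point (between the pads) lies 5 mm behind it; z points along the fingers, y is the line along which they close (so a half turn about z gives the same grasp; the last joint's range is limited). The gripper opens to 94 mm and grips with 3 to 60 N. Pads are 16 mm wide; open, the fingers measure 119 mm over their backs; the gripper's body (75 mm by 177 mm) begins 78 mm behind the grasp point.
Start: joints at [-1.391, 0.417, -0.01, 1.614, 0.005, 1.111, -0.053], TCP at [136.872, 609.808, 219.425] pointing down, gripper open.
Joint ranges: [-2.81, 2.81], [-0.39, 2.02], [-1.27, 1.25], [0.06, 2.57], [-1.19, 4.33], [0.19, 2], [-2.82, 2.82]. Speed limits (rad/s): [1.89, 1.89, 2.39, 2.39, 3.01, 3.01, 3.01].

### API

Orientations are given as a unit quaternion [x, y, z, w].
In Python, from plant import bot, viewer gives the robot as it stands. The module is installed in compiled form; this text tells all that it offers.
- The arm moves only by the tool jog_arm, never from a script. Its argument "plan" is one flat list of numbers, 7 for each row, row after row: the shift along the tool's x, y, z scaled (see below), then the turn, a rotation vector about the tool's x, y, z scaled (see below), then the opening, from 0 (shut) to 1 (fully open). In form: [tx, ty, tz, rx, ry, rz, grip, tx, ty, tz, rx, ry, rz, grip, ...]. A call has 1 to 5 rows; each row is the pose to reach, as a shift and turn from the pose commanded when the call began, along the tool's axes at that moment; what a row does not reach only later rows make up. The controller multiplies each number of a shift by 20 cm and each number of a turn by 120 degrees. A row lasts 1/10 s, in which the tool goes at most 50 mm and 8.59 degrees, less where a joint would pass 70% of its speed; a pose out of reach is approached as far as the arm can. A call with a number of a shift or a turn outside -1 to 1 is refused whole. A call with a gripper value outside its range is refused whole. The fingers move at their own pace and stop on an object; "force" is the grip in N (left out, the last holds). Time passes only in rows, so rows that repeat a pose let the fingers close. It gives the time, the measured TCP pose, the force, the opening and the grip force at its end, in the units of the state.
- bot.read_state(): the state, without advancing time (a new reading comes with each control period).
- viewer.capture(name): name is "side" or "top" or "wrist"; returns the picture (400x640x3 uint8, blue, green, red); there is no depth.
- viewer.camera_info(name): a dict with "fx", "fy", "cx", "cy" (pixels), "position" and "rotation" of the camera in the world. Camera axes: x right, y down, z forward; pixel columns grow to the right and rows downward; lengths in mm; the calibration is good to about 2 mm. The wrist camera is an equidistant fisheye: a pixel r from the principal point sees the ray r / f radians off the axis. A picture is of the moment at which its call begins: read the wrist's pose just before it. camera_info takes no time and is no camera call; for the wrist camera it gives the pose at the moment of the call.
- bot.close_job(): hands the job in; it is judged then, once.
The state is a dict: "time": time; "qpos": joint angles; "joint_velocities": joint speeds; "joint_torque": joint torques, N m; "tcp_pos": TCP position; "orientation": TCP orientation; "wrist_force": force on the tool from outside, world axes, zero at the start; "torque": the same for the moment, N m; "grip_width": finger opening in mm; "grasp_force": force on a finger pad.
Only numpy, scipy, OpenCV 4.12 (cv2) and the standard library are available. Lean on these libraries where they do the work, as an engineer would, in place of code of your own. Each camera call takes 0.05 s, during which the arm holds its last target. There are 200 camera calls.

### The job

Close the plaster mould: pick up the loose rectangular upper half by its grip ridge and press it, without dropping or slamming it, onto the four studs of the lower half on the sloping stand until it is fully home and flat all over, clicked under the two sprung rollers. Then swing the turn-button all the way round to its stop so that its bar lies over the rim of the upper half, let go, and leave the other things on the table where they are.

Things in the scene. Friction and masses are not known exactly. Their poses are not given: they have to be found in the camera images.
- upper_half: loose upper mould half, white plaster, 0.35-0.7 kg, the only rectangular loose mould; lies flat, sockets down. Origin: centre of its underside; z up, y along its length. Rim 120 (x) x 160 (y) mm, 10 mm thick, at the bottom; body 84 x 120 mm on it, up to z = 36 mm. Four blind sockets 21 mm wide, 26 mm deep in the underside at x = +-26, y = +-42 mm. Fits either way round (half turn about z).
- lower_half: lower mould half, white plaster, 120 (x) x 160 (y) x 25 mm, fixed on a wooden stand sloping 30 degrees, low edge to the robot (yaw within 0.28 rad). Origin: centre of its upper face, about 107 mm above the table; x up the slope, y level along its length, z square out of the face, leaning 30 degrees to the robot. Home: upper half's origin at this origin, z axes together, y axes parallel (either way).
- turnbutton (a joint): turn-button, steel bar 16 mm wide, 8 mm thick, on a pillar at the low edge, turning about the lower half's z axis, clockwise from above as it grows. At 0 (open; starts -0.2 to 0.25) the 40 mm bar points to lower half's +y, its tail with the knob to -y; at 1.57 (stop) bar to +x, 2.5 mm above the seated rim (blocked if not home), knob to -x. Stays where left; about 1.5 N at the knob.
- knob_top (a point): centre of the top of the turn-button's knob: a round black post 14 mm across, its axis along the lower half's z, 42 mm tall above the bar, 44 mm from the pivot axis, its top 62.5 mm above the plane of the lower half's face. It can be pinched and carried round its arc.
- pivot (a point): point on the turn-button's pivot axis at the underside of the bar: in the lower half's frame x = -85, y = 0, z = 12.5 mm
- ridge_top (a point): middle of the top of the upper half's grip ridge, 64 mm above its underside. The ridge is 26 (x) x 90 (y) mm and stands on the body from z = 36 to 64 mm: grip it across x.
- stud (a point): middle of the tip of one of the four round studs on the lower half's face, at x = +-26, y = +-42 mm: 18 mm across, 24 mm high, the last 10 mm coned to 8 mm at the tip. This is the one at +x, +y.
- roller (a point): centre of one of two sprung rollers, 16 mm thick, at y = +-85.5 mm beyond the ends of the lower half, 15.5 mm above its face. They lean 2.5 mm over the rim's path: the rim meets them about 21 mm from home, needs roughly 10 N along -z (with its weight) to pass, which its weight alone does not give, and they snap over its top at home. Their brackets rise to 23 mm above the face at y = +-102 to 112 mm.
- round_mould: bystander: round plaster mould, 110 mm across, 62 mm high; not part of this mould; origin at the centre of its underside
- mug: bystander: white mug, 90 mm high; origin at the centre of its underside
- bowl: bystander: terracotta bowl, 120 mm across, 60 mm high; origin at the centre of its underside
- tape: bystander: roll of tape lying flat, 90 mm across, 35 mm high; origin at the centre of its underside
- glaze_jar: bystander: white jar with black lid, 68 mm across, 100 mm high; origin at the centre of its underside
- rib: bystander: flat wooden rib, 60 x 120 x 12 mm; origin at the centre of its underside
- palette_knife: bystander: palette knife lying on the table, handle and blade in one line; leave it alone

How it is judged (in metres and radians):
On the way, in this order (a step that is already met when the one before it is completed fails the run):
1. the upper half is pressed fully home on the studs of the lower half, the turn-button still open (z of upper_half in the frame of lower_half between -0.004 and 0.0025 m and x of upper_half in the frame of lower_half between -0.005 and 0.005 m and y of upper_half in the frame of lower_half between -0.005 and 0.005 m and angle between the z axis of upper_half and the z axis of lower_half, either way round below 0.035 rad and angle between the y axis of upper_half and the y axis of lower_half, either way round below 0.07 rad and value of joint turnbutton below 0.8 rad), for 0.2 s.
2. the turn-button is swung over the rim to its stop (value of joint turnbutton above 1.4 rad), for 0.2 s.
At the end, for the whole second after the job is handed in: The upper half sits on the lower half with the faces closed to within 2.5 mm, within 5 mm of centred and flat to within 0.035 rad (either way round), at rest; the turn-button reads more than 1.4 rad (stop at 1.57) (z of upper_half in the frame of lower_half between -0.004 and 0.0025 m and x of upper_half in the frame of lower_half between -0.005 and 0.005 m and y of upper_half in the frame of lower_half between -0.005 and 0.005 m and angle between the z axis of upper_half and the z axis of lower_half, either way round below 0.035 rad and angle between the y axis of upper_half and the y axis of lower_half, either way round below 0.07 rad and value of joint turnbutton above 1.4 rad and linear speed of upper_half below 0.02 m/s); the robot touches nothing.
It fails at once if the upper half is dropped or slammed onto the lower half (faster than 0.3 m/s within 50 mm of it) (horizontal distance between upper_half and lower_half below 0.06 m and z of upper_half in the frame of lower_half below 0.05 m and linear speed of upper_half above 0.3 m/s).
It fails at once if another thing on the table is moved by more than 40 mm (distance of any of round_mould, mug, bowl, tape, glaze_jar, rib, palette_knife from where it was at the start of the episode above 0.04 m).
It also fails if it takes over 61 s, if anything falls off the work surface, if the arm or the gripper's body presses on something with over 40 N, if the wrist force passes 120 N, or if a joint passes its speed limit or range.

## Working session

There is one attempt and no reset: what is moved stays moved. The work goes in short steps, Python scripts to look and compute and a tool call to move; the robot and the scene stay as the last step left them, time stands still between calls to the robot, and variables do not carry over. Pictures are saved under pics/ and viewed, at most 10 in all, crops included, and the job is handed in when it is done.

Besides the shell and the picture viewer there is one more tool, called by a JSON object that holds its "api" and its "payload", one argument or row to a line. jog_arm: Moves the arm, as the interface text tells. Shifts and turns lie within -1 to 1; 1 stands for 20 cm of shift or 120 degrees of turn. Its arguments: {"type":"object","properties":{"plan":{"type":"array"},"force":{"type":"number"}},"required":["plan"]}

```bash
mkdir -p pics && python3 - <<'E'
from plant import bot, viewer
import cv2,numpy as np
for n in ["side","top","wrist"]:
    i=viewer.camera_info(n); print(n,i)
    cv2.imwrite(f"pics/{n}0.png",viewer.capture(n))
print(bot.read_state())
E
```

```text
side {'fx': 408.7881943969001, 'fy': 408.7881943969001, 'cx': 316.98459954443865, 'cy': 193.31749405826932, 'position': array([ 403.2783151 , -883.15148424, 1045.8236555 ]), 'rotation': array([ 0.92703091, -0.07366707,  0.03325982, -0.36617022])}
top {'fx': 479.3257907575541, 'fy': 479.3257907575541, 'cx': 318.06209532881286, 'cy': 193.88775358197555, 'position': array([ 456.27262115,    6.81836589, 1583.84384048]), 'rotation': array([-0.6999886 ,  0.71302176, -0.03100623,  0.02558388])}
wrist {'fx': 309.70691628693146, 'fy': 309.70691628693146, 'cx': 322.86640142061276, 'cy': 194.34619591772994, 'position': array([ 63.10808641, 626.2664497 , 384.45779898]), 'rotation': array([0.77403446, 0.61943267, 0.08136499, 0.10273051])}
{'time': 0.15, 'qpos': array([-1.39151226,  0.4178268 , -0.01030073,  1.61398185,  0.00472235,
        1.11066396, -0.05301633]), 'joint_velocities': array([-0.00097178, -0.00235859, -0.0009516 , -0.00215162, -0.00132509,
       -0.00097181, -0.00010752]), 'joint_torque': array([ 9.51219954e-04, -8.51539993e+01,  6.38782717e-01, -4.26134205e+01,
       -4.88202239e-02,  1.72632857e-02,  4.47495916e-05]), 'tcp_pos': array([136.83264855, 609.59213101, 218.99799689]), 'orientation': array([ 1.10168463e-01,  9.93912836e-01, -4.28687747e-04,  2.57489621e-07]), 'wrist_force': array([ 0.05560905, -0.07271713,  0.58640131]), 'torque': array([ 0.02495877, -0.02045566, -0.04743764]), 'grasp_force': 0.0, 'grip_width': 94.00999199856535}
```

View pics/top0.png

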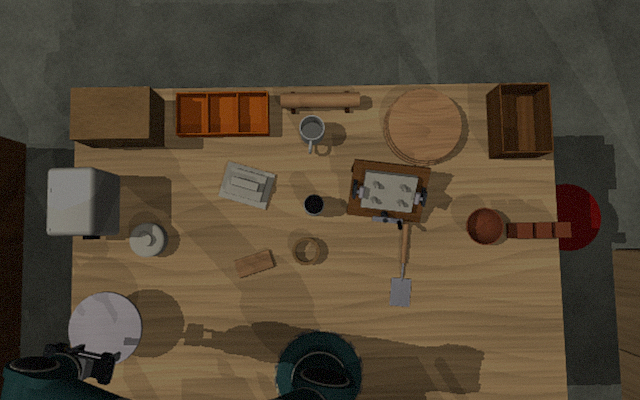

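View pics/side0.png

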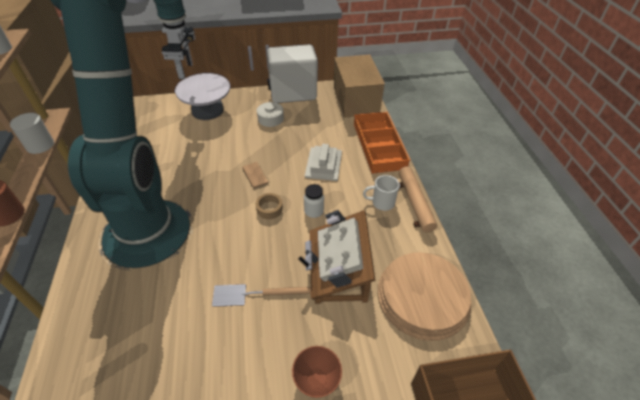

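```bash
cat > h.py <<'E'
from plant import bot, viewer
import cv2,numpy as np
from scipy.spatial.transform import Rotation as R
def ray(i,px,wrist=False):
    d=np.array([(px[0]-i['cx'])/i['fx'],(px[1]-i['cy'])/i['fy']])
    if wrist:
        r=np.hypot(*d); v=np.r_[d/max(r,1e-9)*np.sin(r),np.cos(r)]
    else: v=np.r_[d,1]
    return R.from_quat(i['rotation']).apply(v)
def onplane(i,px,p0,n,wrist=False):
    v=ray(i,px,wrist); p=np.array(i['position']); return p+v*(np.dot(np.array(p0)-p,n)/np.dot(v,n))
def onz(i,px,z,wrist=False): return onplane(i,px,[0,0,z],[0,0,1],wrist)
def proj(i,P,wrist=False):
    c=R.from_quat(i['rotation']).inv().apply(np.array(P,float)-i['position'])
    if wrist:
        t=np.arctan2(np.hypot(c[0],c[1]),c[2]); d=c[:2]/np.hypot(c[0],c[1])*t
    else: d=c[:2]/c[2]
    return np.array([i['cx']+i['fx']*d[0],i['cy']+i['fy']*d[1]])
def rel(P,Rm=None,s=None):
    "shift (units) and turn (units) in tool axes from current measured pose"
    s=s or bot.read_state(); T=R.from_quat(s['orientation'])
    sh=T.inv().apply(np.array(P)-s['tcp_pos'])/200
    t=(T.inv()*Rm).as_rotvec()/np.radians(120) if Rm is not None else None
    return sh.round(4), None if t is None else t.round(4)
E
python3 - <<'E'
from h import *
t=cv2.imread('pics/top0.png'); i=viewer.camera_info('top')
a=cv2.resize(t[150:225,205:295],None,fx=4.4,fy=5,interpolation=cv2.INTER_CUBIC)
a=cv2.resize(t[150:230,210:290],(400,400),interpolation=cv2.INTER_CUBIC)
b=cv2.resize(t[150:230,350:430],(400,400),interpolation=cv2.INTER_CUBIC)
cv2.imwrite('pics/crop.png',np.clip(np.hstack([a,b])*1.3,0,255).astype(np.uint8))
hsv=cv2.cvtColor(t,cv2.COLOR_BGR2HSV)
m=((hsv[...,1]<50)&(hsv[...,2]>90)).astype(np.uint8)
for x0,x1 in((215,282),(345,432)):
    mm=np.zeros_like(m); mm[150:225,x0:x1]=m[150:225,x0:x1]
    c=max(cv2.findContours(mm,0,1)[0],key=cv2.contourArea); r=cv2.minAreaRect(c); print(r)
    z=10 if x0<300 else 107
    B=[onz(i,p,z).round(0)[:2] for p in cv2.boxPoints(r)]; print(B, onz(i,r[0],z))
E
```

```text
((246.5188751220703, 184.9339599609375), (48.488277435302734, 36.12582778930664), 15.945395469665527)
[array([583., 322.]), array([697., 289.]), array([650., 135.]), array([536., 169.])] [616.29914169 228.74832713  10.        ]
((386.3912353515625, 191.7759246826172), (58.34367752075195, 35.533477783203125), 6.581944942474365)
[array([ 535., -120.]), array([ 644., -135.]), array([ 620., -315.]), array([ 511., -298.])] [ 577.35687401 -217.21420107  107.        ]
```

View pics/crop.png

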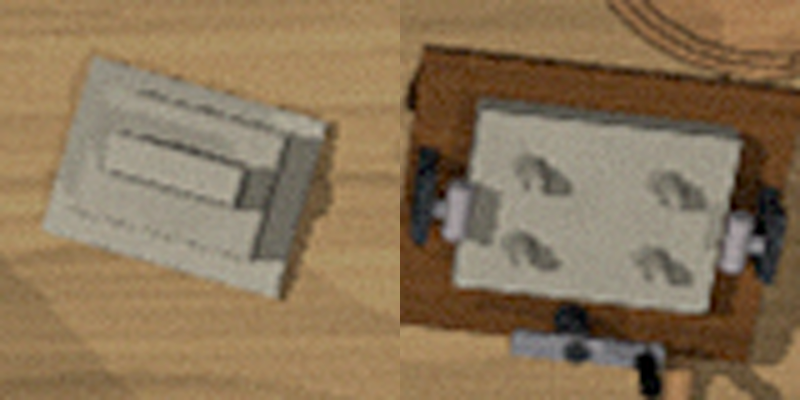

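```bash
cat >> h.py <<'E'
def plan(P,Rm,n,s=None,p0=None,T0=None):
    "split the way to pose P,Rm in n calls; prints shift+turn units of each"
    s=s or bot.read_state(); p=np.array(s['tcp_pos']) if p0 is None else np.array(p0,float); T=R.from_quat(s['orientation']) if T0 is None else T0
    for k in range(n,0,-1):
        sh=T.inv().apply((np.array(P)-p)/k)/200; tv=(T.inv()*Rm).as_rotvec()/k/np.radians(120)
        sh=sh.round(3); tv=tv.round(3); print(*sh,*tv)
        p=p+T.apply(sh*200); T=T*R.from_rotvec(tv*np.radians(120))
def toolR(y,z):
    z=np.array(z)/np.linalg.norm(z); y=np.array(y)-np.dot(y,z)*z; y/=np.linalg.norm(y)
    return R.from_matrix(np.column_stack([np.cross(y,z),y,z]))
E
python3 - <<'E'
from h import *
i=viewer.camera_info('top')
c=np.array([(366,171.5),(417.5,178),(412,212.2),(361.2,207.4)])
psi=-.13; O=np.array([577,-217,107.])
for k in range(20):
    n=np.array([-.5*np.cos(psi),-.5*np.sin(psi),np.cos(np.pi/6)])
    P=np.array([onplane(i,p,O,n) for p in c]); m=P.mean(0)
    ctr=m+ (O-m)*0; O=onplane(i,proj(i,m),[0,0,107],[0,0,1])
    e=(P[0]-P[1])+(P[3]-P[2]); psi=np.arctan2(-e[0],e[1])
print(O,psi,P.round(0)); print([np.linalg.norm(P[a]-P[b]).round(1) for a,b in((0,1),(2,3),(0,3),(1,2))])
y=-np.radians(17)
plan([616,229,230],toolR([np.cos(y),np.sin(y),0],[0,0,-1]),3)
E
```

```text
[ 574.70895138 -225.61565811  107.        ] -0.12802596160745097 [[ 638. -152.  138.]
 [ 615. -309.  136.]
 [ 514. -300.   78.]
 [ 532. -141.   76.]]
[np.float64(158.0), np.float64(160.5), np.float64(122.9), np.float64(117.5)]
-0.918 -0.444 -0.018 -0.0 0.0 0.262
-1.015 0.1 -0.018 -0.0 0.0 0.262
-0.814 0.615 -0.018 -0.0 0.0 0.262
```

{"api": "jog_arm", "payload": {
  "plan": [-0.92,-0.444,0,0,0,0.262,1,-0.92,-0.444,0,0,0,0.262,1,-0.92,-0.444,0,0,0,0.262,1,-0.92,-0.444,0,0,0,0.262,1,-0.92,-0.444,0,0,0,0.262,1]
}}

```text
time: 0.65
tcp_pos: [302.2, 478.6, 219.7]
orientation: [0.381, 0.925, -0.0, 0.001]
wrist_force: [-1.3, 0.4, 0.3]
grip_width: 94.2
grasp_force: 0.0
```

{"api": "jog_arm", "payload": {
  "plan": [-1,0.1,0,0,0,0.262,1,-1,0.1,0,0,0,0.262,1,-1,0.1,0,0,0,0.262,1,-1,0.1,0,0,0,0.262,1,-1,0.1,0,0,0,0.262,1]
}}

```text
time: 1.15
tcp_pos: [459.1, 353.1, 219.5]
orientation: [0.617, 0.787, -0.0, 0.001]
wrist_force: [-1.4, -0.0, 0.4]
grip_width: 94.2
grasp_force: 0.0
```

{"api": "jog_arm", "payload": {
  "plan": [-0.83,0.615,0,0,0,0.262,1,-0.83,0.615,0,0,0,0.262,1,-0.83,0.615,0,0,0,0.262,1,-0.83,0.615,0,0,0,0.262,1,-0.83,0.615,0,0,0,0.262,1]
}}

```text
time: 1.65
tcp_pos: [618.4, 222.9, 219.0]
orientation: [0.806, 0.591, -0.0, 0.002]
wrist_force: [-1.3, 0.2, 0.8]
grip_width: 93.9
grasp_force: 0.0
```

```bash
python3 - <<'E'
from h import *
i=viewer.camera_info('wrist'); im=viewer.capture('wrist'); cv2.imwrite('pics/w1.png',im)
s=bot.read_state(); print(s['time'],s['tcp_pos'],s['orientation'],i['position'],s['wrist_force'])
print('proj ridge',proj(i,[616,229,64],True))
y=-np.radians(17); ex=np.array([np.cos(y),np.sin(y),0]); ey=np.array([-np.sin(y),np.cos(y),0]); o=np.array([616,229,0])
for a in(-1,1):
  for b in(-1,1):print('rim',a,b,proj(i,o+60*a*ex+80*b*ey+[0,0,10],True).round(0),'ridge',proj(i,o+13*a*ex+45*b*ey+[0,0,64],True).round(0))
E
```

```text
1.7 [617.29816573 224.62493331 218.85369785] [ 8.05059871e-01  5.93192529e-01 -5.55371762e-04  9.58841637e-04] [640.91354591 295.45154498 384.40686101] [-1.26124314 -0.32897011  0.01664514]
proj ridge [318.82137527 179.44477144]
rim -1 -1 [274. 231.] ridge [308. 220.]
rim -1 1 [269. 106.] ridge [306. 137.]
rim 1 -1 [366. 230.] ridge [331. 219.]
rim 1 1 [369. 105.] ridge [331. 137.]
```

View pics/w1.png

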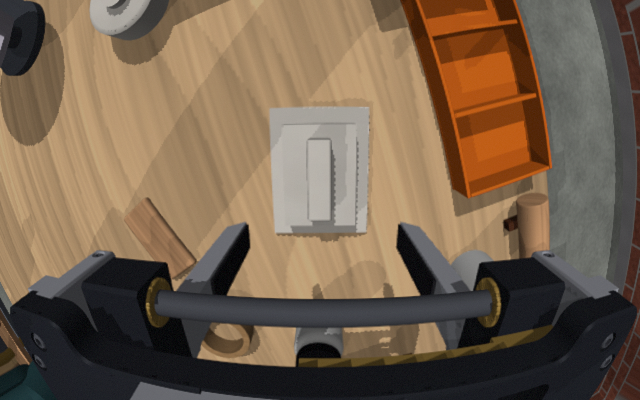

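```bash
python3 - <<'E'
from h import *
y=-np.radians(17)
plan([616,228.5,54],toolR([np.cos(y),np.sin(y),0],[0,0,-1]),1)
E
```

```text
0.018 -0.013 0.824 0.0 0.001 -0.002
```

{"api": "jog_arm", "payload": {
  "plan": [0.018,-0.012,0.25,0,0,0,1,0.018,-0.012,0.5,0,0,0,1,0.018,-0.012,0.7,0,0,0,1,0.018,-0.012,0.8,0,0,0,1,0.018,-0.012,0.824,0,0,0,1]
}}

```text
time: 2.2
tcp_pos: [611.6, 233.2, 51.9]
orientation: [0.803, 0.596, -0.002, -0.001]
wrist_force: [0.6, 0.2, 0.7]
grip_width: 93.8
grasp_force: 0.0
```

{"api": "jog_arm", "payload": {
  "plan": [0,0,0,0,0,0,0,0,0,0,0,0,0,0,0,0,0,0,0,0,0,0,0,0,0,0,0,0,0,0,0,0,0,0,0],
  "force": 60
}}

```text
time: 2.7
tcp_pos: [614.1, 232.4, 55.3]
orientation: [0.804, 0.595, 0.0, 0.0]
wrist_force: [-0.2, 1.2, 0.4]
grip_width: 57.5
grasp_force: 0.0
```

{"api": "jog_arm", "payload": {
  "plan": [0,0,0,0,0,0,0,0,0,0,0,0,0,0,0,0,0,0,0,0,0,0,0,0,0,0,0,0,0,0,0,0,0,0,0]
}}

```text
time: 3.2
tcp_pos: [614.2, 232.0, 54.7]
orientation: [0.804, 0.595, 0.0, 0.0]
wrist_force: [3.0, -0.1, -0.9]
grip_width: 25.7
grasp_force: 60.0
```

{"api": "jog_arm", "payload": {
  "plan": [0,0,0,0,0,0,0,0,0,0,0,0,0,0,0,0,-0.05,0,0,0,0,0,0,-0.1,0,0,0,0,0,0,-0.15,0,0,0,0]
}}

```text
time: 3.7
tcp_pos: [613.6, 232.3, 85.5]
orientation: [0.804, 0.595, -0.0, -0.0]
wrist_force: [0.5, 0.7, -6.7]
grip_width: 25.6
grasp_force: 60.0
```

```bash
python3 - <<'E'
from h import *
s=bot.read_state(); print(s)
i=viewer.camera_info('wrist'); im=viewer.capture('wrist'); cv2.imwrite('pics/w2.png',im)
E
```

```text
{'time': 3.7, 'qpos': array([-0.72021189,  0.65585382,  0.44341868,  1.64511164, -0.33590316,
        0.91746501, -0.44702501]), 'joint_velocities': array([-0.03796966, -0.12974743,  0.0560553 , -0.04700396,  0.06181099,
        0.1625486 , -0.04417703]), 'joint_torque': array([  0.59983017, -96.71748161,  13.99712116, -37.30676651,
        -0.21848478,  -0.51730899,   0.15050752]), 'tcp_pos': array([613.58876819, 232.30949487,  85.54205489]), 'orientation': array([ 8.03664094e-01,  5.95083168e-01, -1.88996460e-04, -1.09106187e-04]), 'wrist_force': array([ 0.5061439 ,  0.74611682, -6.68448307]), 'torque': array([-0.0911652 ,  0.05532316, -0.00690547]), 'grasp_force': 59.996575713157654, 'grip_width': 25.608773318046573}
```

View pics/w2.png

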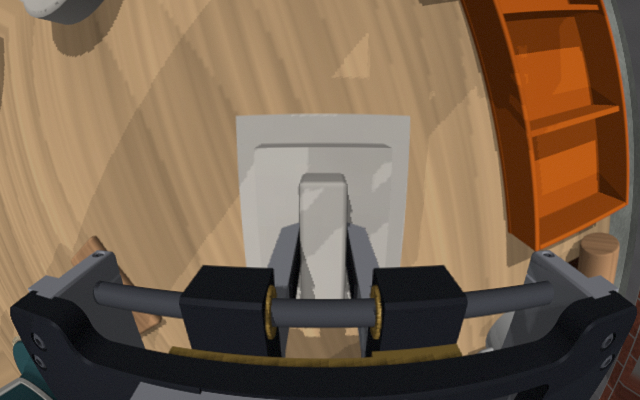

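```bash
python3 - <<'E'
from h import *
s=bot.read_state(); i=viewer.camera_info('wrist'); T=R.from_quat(s['orientation']); print(s['tcp_pos'])
z0=s['tcp_pos'][2]-54.7
for n,p,h in(('rimL',(237,116),10),('rimR',(410,115),10),('body',(258,147),36),('body',(390,147),36),('ridgeL',(302,181),64),('ridgeR',(345,181),64)):
    print(n,T.inv().apply(onz(i,p,z0+h,True)-s['tcp_pos']).round(1))
E
```

```text
[614.51097318 232.53530667  87.36683198]
rimL [ 74.8 -59.3  44.7]
rimR [75.5 60.  44.9]
body [ 55.5 -39.4  18.7]
body [55.5 40.6 18.8]
ridgeL [ 40.6 -10.9  -9.3]
ridgeR [40.6 11.3 -9.2]
```

```bash
cat >> h.py <<'E'
def frame(O,psi):
    c,s=np.cos(psi),np.sin(psi); h=np.sqrt(3)/2
    ex=np.array([c*h,s*h,.5]); ey=np.array([-s,c,0]); n=np.array([-.5*c,-.5*s,h])
    return np.array(O,float),ex,ey,n
E
python3 - <<'E'
from h import *
O,ex,ey,n=frame([574.7,-225.6,107],-.128)
s=bot.read_state(); T=R.from_quat(s['orientation'])
p=s['tcp_pos']+[0,0,150]
G=O+165*n-160*ey; print(p,G)
plan(G,toolR(ex,-n),4,p0=p,T0=T)
E
```

```text
[614.51097318 232.53530667 237.36683198] [ 472.45079602 -373.75988082  249.89419162]
-0.777 0.051 -0.017 -0.062 0.005 -0.02
-0.778 0.021 -0.02 -0.062 0.005 -0.02
-0.778 -0.008 -0.027 -0.062 0.005 -0.019
-0.777 -0.035 -0.038 -0.063 0.005 -0.02
```

{"api": "jog_arm", "payload": {
  "plan": [0,0,-0.2,0,0,0,0,0,0,-0.4,0,0,0,0,0,0,-0.6,0,0,0,0,0,0,-0.75,0,0,0,0]
}}

```text
time: 4.15
tcp_pos: [614.1, 232.2, 237.8]
orientation: [0.804, 0.595, 0.001, 0.0]
wrist_force: [-0.1, 0.8, -6.1]
grip_width: 25.3
grasp_force: 60.0
```

{"api": "jog_arm", "payload": {
  "plan": [-0.16,0.01,0,-0.012,0,-0.004,0,-0.35,0.02,-0.01,-0.025,0.002,-0.01,0,-0.56,0.035,-0.012,-0.04,0.003,-0.015,0,-0.777,0.051,-0.017,-0.062,0.005,-0.02,0]
}}

```text
time: 4.55
tcp_pos: [577.6, 79.2, 238.3]
orientation: [0.789, 0.611, 0.043, 0.049]
wrist_force: [0.8, -0.9, -6.0]
grip_width: 25.8
grasp_force: 60.0
```

{"api": "jog_arm", "payload": {
  "plan": [-0.2,0.005,-0.005,-0.016,0.001,-0.005,0,-0.4,0.01,-0.01,-0.031,0.002,-0.01,0,-0.6,0.015,-0.015,-0.047,0.003,-0.015,0,-0.778,0.021,-0.02,-0.062,0.005,-0.02,0]
}}

```text
time: 4.95
tcp_pos: [541.6, -72.7, 241.8]
orientation: [0.771, 0.623, 0.086, 0.098]
wrist_force: [0.6, -0.8, -6.2]
grip_width: 26.0
grasp_force: 60.0
```

{"api": "jog_arm", "payload": {
  "plan": [-0.2,0,-0.007,-0.016,0.001,-0.005,0,-0.4,-0.004,-0.014,-0.031,0.002,-0.01,0,-0.6,-0.006,-0.02,-0.047,0.003,-0.015,0,-0.778,-0.008,-0.027,-0.062,0.005,-0.02,0]
}}

```text
time: 5.35
tcp_pos: [506.1, -224.2, 245.1]
orientation: [0.75, 0.632, 0.128, 0.147]
wrist_force: [0.7, 1.3, -7.6]
grip_width: 25.6
grasp_force: 60.0
```

{"api": "jog_arm", "payload": {
  "plan": [-0.25,-0.01,-0.012,-0.02,0.001,-0.005,0,-0.48,-0.02,-0.024,-0.04,0.003,-0.012,0,-0.66,-0.03,-0.032,-0.053,0.004,-0.017,0,-0.777,-0.035,-0.038,-0.063,0.005,-0.02,0,-0.777,-0.035,-0.038,-0.063,0.005,-0.02,0]
}}

```text
time: 5.85
tcp_pos: [469.3, -378.7, 248.3]
orientation: [0.726, 0.637, 0.169, 0.196]
wrist_force: [0.6, 0.5, -6.5]
grip_width: 25.6
grasp_force: 60.0
```

```bash
python3 - <<'E'
from h import *
s=bot.read_state(); print(s['time'],s['tcp_pos'],s['orientation'],s['grasp_force'],s['wrist_force'])
i=viewer.camera_info('wrist'); im=viewer.capture('wrist'); cv2.imwrite('pics/w3.png',im)
np.save('w3.npy',[i,s],allow_pickle=True)
O,ex,ey,n=frame([574.7,-225.6,107],-.128)
for a in(-1,1):
  for b in(-1,1):print(a,b,'corner',proj(i,O+60*a*ex+80*b*ey,True).round(1),'studtip',proj(i,O+26*a*ex+42*b*ey+24*n,True).round(1))
print('pivot',proj(i,O-85*ex+12.5*n,True),'knob',proj(i,O-85*ex-44*ey+62.5*n,True))
E
```

```text
5.85 [ 469.31797864 -378.67074071  248.3112125 ] [0.72605831 0.63710271 0.16900323 0.19590144] 59.99679207801819 [ 0.60630123  0.49297436 -6.45593039]
-1 -1 corner [269.  103.8] studtip [299.   64.3]
-1 1 corner [270.7 -33.3] studtip [299.5 -13.6]
1 -1 corner [382.  103.8] studtip [352.5  64.4]
1 1 corner [379.8 -33.1] studtip [351.7 -13.5]
pivot [243.42002414  30.19557608] knob [228.88838997  63.79479797]
```

View pics/w3.png

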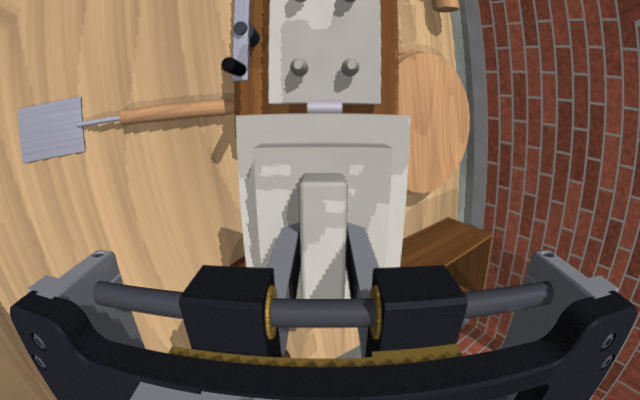

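{"api": "jog_arm", "payload": {
  "plan": [-0.15,0,0,0,0,0,0,-0.3,0,0,0,0,0,0,-0.3,0,0,0,0,0,0,-0.3,0,0,0,0,0,0]
}}

```text
time: 6.3
tcp_pos: [464.7, -433.1, 248.0]
orientation: [0.724, 0.639, 0.17, 0.194]
wrist_force: [0.6, 0.8, -6.9]
grip_width: 25.8
grasp_force: 60.0
```

```bash
python3 - <<'E'
from h import *
s=bot.read_state(); print(s['time'],s['tcp_pos'])
i=viewer.camera_info('wrist'); im=viewer.capture('wrist'); cv2.imwrite('pics/w4.png',im)
O,ex,ey,n=frame([574.7,-225.6,107],-.128)
c=cv2.resize(im[0:120,220:400],None,fx=4.4,fy=4.4,interpolation=cv2.INTER_CUBIC); 
for a in(-1,1):
  for b in(-1,1):
    u=proj(i,O+60*a*ex+80*b*ey,True); v=proj(i,O+26*a*ex+42*b*ey+24*n,True); print(a,b,u.round(1),v.round(1))
    for q in(u,v): cv2.circle(c,tuple(int(k) for k in ((q-[220,0]+.5)*4.4-.5)),3,(0,0,255),-1)
cv2.imwrite('pics/w4c.png',c)
E
```

```text
6.3 [ 464.66197146 -433.11245967  247.95144439]
-1 -1 [267.9  54.2] [298.4  12.7]
-1 1 [272.4 -70.7] [299.9 -56.8]
1 -1 [381.5  54.7] [351.4  13. ]
1 1 [377.6 -70.2] [350.2 -56.6]
```

View pics/w4c.png

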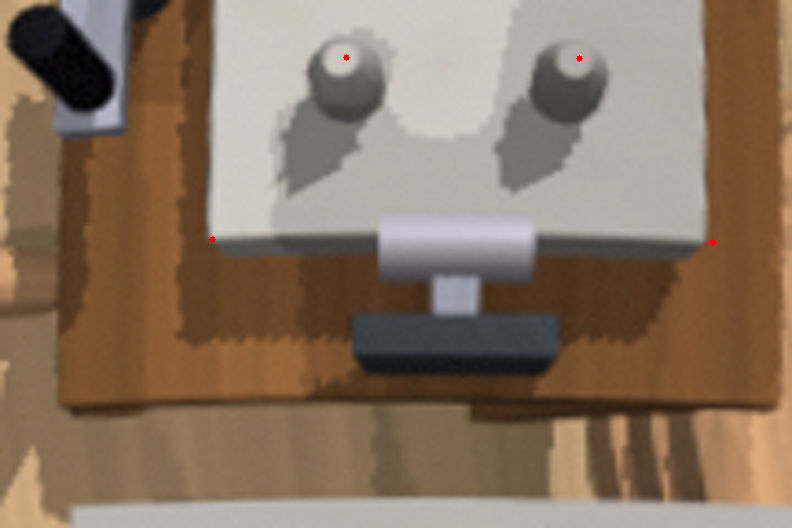

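```bash
cat >> h.py <<'E'
O,ex,ey,n=frame(np.array([574.7,-225.6,107])-1.2*frame([0,0,0],-.128)[1],-.128)
def hover(h): return O+(h+54.7)*n+4*ey-0.3*ex
def loc(p): d=np.array(p)-hover(0); return np.array([d@ex,d@ey,d@n]).round(2)
E
python3 - <<'E'
from h import *
plan(hover(60),toolR(ex,-n),2)
E
```

```text
0.558 0.001 0.122 -0.0 -0.0 0.001
0.558 -0.0 0.122 -0.001 -0.0 0.001
```

{"api": "jog_arm", "payload": {
  "plan": [0.2,0,0.02,0,0,0,0,0.4,0,0.05,0,0,0,0,0.6,0,0.08,0,0,0,0,0.8,0,0.12,0,0,0.001,0,0.9,0,0.15,0,0,0.001,0]
}}

```text
time: 6.85
tcp_pos: [502.6, -251.7, 221.4]
orientation: [0.723, 0.64, 0.172, 0.193]
wrist_force: [-0.6, 0.6, -7.3]
grip_width: 25.8
grasp_force: 60.0
```

{"api": "jog_arm", "payload": {
  "plan": [0.1,0,0.02,0,0,0,0,0.18,0,0.05,0,0,0,0,0.216,0,0.094,0,0,0,0,0.216,0,0.094,0,0,0,0,0.216,0,0.094,0,0,0,0]
}}

```text
time: 7.35
tcp_pos: [516.7, -214.8, 205.6]
orientation: [0.725, 0.639, 0.17, 0.194]
wrist_force: [-1.0, -0.5, -6.1]
grip_width: 25.7
grasp_force: 60.0
```

```bash
python3 - <<'E'
from h import *
viewer.capture('wrist')
s=bot.read_state(); print(s['time'],loc(s['tcp_pos'])); plan(hover(34),toolR(ex,-n),1)
E
```

```text
7.4 [-0.1  -1.31 60.3 ]
0.007 0.001 0.132 -0.0 0.0 0.001
```

{"api": "jog_arm", "payload": {
  "plan": [0.007,0,0.05,0,0,0,0,0.007,0,0.1,0,0,0,0,0.007,0,0.132,0,0,0,0,0.007,0,0.132,0,0,0,0,0.007,0,0.132,0,0,0,0]
}}

```text
time: 7.9
tcp_pos: [529.8, -216.3, 182.9]
orientation: [0.725, 0.638, 0.17, 0.195]
wrist_force: [0.1, 0.5, -6.4]
grip_width: 25.3
grasp_force: 60.0
```

```bash
python3 - <<'E'
from h import *
s=bot.read_state(); print(s['time'],loc(s['tcp_pos']))
i=viewer.camera_info('wrist'); im=viewer.capture('wrist'); cv2.imwrite('pics/w5.png',im)
s=bot.read_state(); print(loc(s['tcp_pos']))
h=loc(s['tcp_pos'])[2]; sc=3
c=cv2.resize(im[40:220,180:440],None,fx=sc,fy=sc,interpolation=cv2.INTER_CUBIC)
for a in(-1,1):
    for P in (O+60*a*ex+80*ey+(h+10)*n, O+60*a*ex+85.5*ey+15.5*n*0, O+85.5*ey+23.5*n+17*a*ex, O+23*n+102*ey+22*a*ex):
        q=proj(i,P,True); print(q.round(1)); cv2.circle(c,tuple(int(k) for k in ((q-[180,40]+.5)*sc-.5)),3,(0,0,255),-1)
cv2.imwrite('pics/w5c.png',c)
E
```

```text
7.9 [-0.14 -0.52 33.89]
[-3.000e-02 -4.100e-01  3.397e+01]
[236.4 113.3]
[250.7 106.2]
[300.5 104. ]
[293.7  82.2]
[410.8 113.5]
[396.4 106.4]
[346.7 104.1]
[353.5  82.3]
```

View pics/w5c.png

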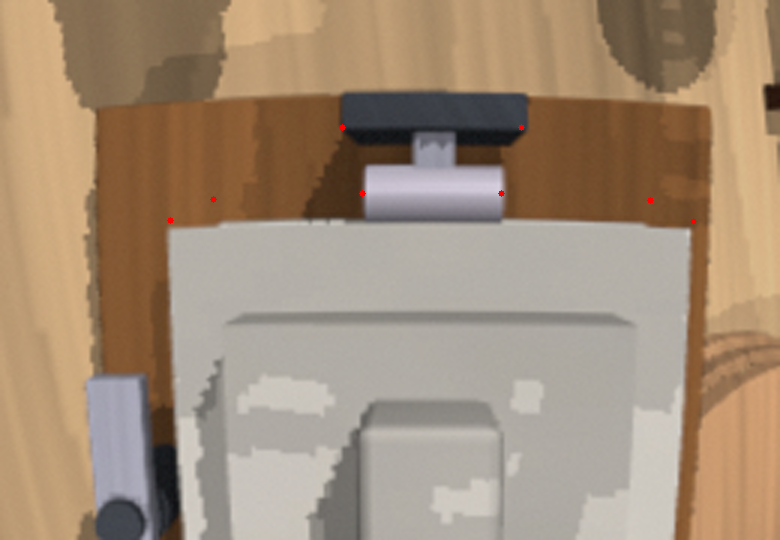

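{"api": "jog_arm", "payload": {
  "plan": [0.008,0.003,0,0,0,0,0,0.008,0.003,0.03,0,0,0,0,0.008,0.003,0.055,0,0,0,0,0.008,0.003,0.055,0,0,0,0]
}}

```text
time: 8.35
tcp_pos: [536.3, -215.2, 173.1]
orientation: [0.725, 0.638, 0.17, 0.195]
wrist_force: [-1.2, -0.4, -5.9]
grip_width: 25.7
grasp_force: 60.0
```

```bash
python3 - <<'E'
from h import *
s=bot.read_state(); print(s['time'],loc(s['tcp_pos']),R.from_quat(s['orientation']).inv().apply(s['wrist_force']).round(1),s['torque'],(toolR(ex,-n).inv()*R.from_quat(s['orientation'])).as_rotvec().round(4))
E
```

```text
8.35 [ 0.45  1.44 22.28] [-0.5 -3.9  4.5] [0.00746264 1.42500791 0.00816315] [ 0.001  -0.0015 -0.0014]
```

{"api": "jog_arm", "payload": {
  "plan": [0,0,0.02,0,0,0,0,0,0,0.04,0,0,0,0,0,0,0.06,0,0,0,0,0,0,0.06,0,0,0,0]
}}

```text
time: 8.75
tcp_pos: [542.2, -215.9, 162.3]
orientation: [0.725, 0.638, 0.17, 0.194]
wrist_force: [1.7, -2.2, -7.7]
grip_width: 25.4
grasp_force: 60.0
```

```bash
python3 - <<'E'
from h import *
s=bot.read_state(); print(s['time'],loc(s['tcp_pos']),R.from_quat(s['orientation']).inv().apply(s['wrist_force']).round(1),s['torque'],(toolR(ex,-n).inv()*R.from_quat(s['orientation'])).as_rotvec().round(4))
E
```

```text
8.75 [0.21 1.47 9.93] [-2.  -2.2  7.6] [-0.40823983  1.18147225 -0.41983996] [ 0.0015 -0.0015 -0.0014]
```

{"api": "jog_arm", "payload": {
  "plan": [0,0,0.02,0,0,0,0,0,0,0.04,0,0,0,0,0,0,0.056,0,0,0,0,0,0,0.056,0,0,0,0]
}}

```text
time: 9.15
tcp_pos: [547.4, -216.9, 153.1]
orientation: [0.725, 0.638, 0.17, 0.194]
wrist_force: [-8.9, -1.7, 2.0]
grip_width: 25.5
grasp_force: 60.0
```

```bash
python3 - <<'E'
from h import *
s=bot.read_state(); print(s['time'],loc(s['tcp_pos']),R.from_quat(s['orientation']).inv().apply(s['wrist_force']).round(1),s['torque'],(toolR(ex,-n).inv()*R.from_quat(s['orientation'])).as_rotvec().round(4))
E
```

```text
9.15 [ 0.13  1.13 -0.7 ] [-2.8 -6.4 -6. ] [-0.40973273  1.90028725 -0.24630271] [ 0.001  -0.0012 -0.0007]
```

{"api": "jog_arm", "payload": {
  "plan": [0,0,0.008,0,0,0,0,0,0,0.016,0,0,0,0,0,0,0.016,0,0,0,0,0,0,0.016,0,0,0,0]
}}

```text
time: 9.55
tcp_pos: [548.3, -217.5, 151.3]
orientation: [0.725, 0.638, 0.171, 0.195]
wrist_force: [-41.5, 6.2, 42.5]
grip_width: 25.8
grasp_force: 60.0
```

```bash
python3 - <<'E'
from h import *
s=bot.read_state(); print(s['time'],loc(s['tcp_pos']),R.from_quat(s['orientation']).inv().apply(s['wrist_force']).round(1),s['torque'],(toolR(ex,-n).inv()*R.from_quat(s['orientation'])).as_rotvec().round(4))
E
```

```text
9.55 [ 0.12  0.67 -2.74] [  0.8 -15.1 -57.8] [0.58902711 4.01189973 0.14949207] [-0.0001 -0.0007  0.0004]
```

{"api": "jog_arm", "payload": {
  "plan": [0,0,-0.008,0,0,0,0,0,0,-0.012,0,0,0,0]
}}

```text
time: 9.75
tcp_pos: [547.9, -216.8, 152.2]
orientation: [0.725, 0.638, 0.17, 0.195]
wrist_force: [3.8, -3.8, -14.9]
grip_width: 25.7
grasp_force: 60.0
```

```bash
python3 - <<'E'
from h import *
s=bot.read_state(); print(s['time'],loc(s['tcp_pos']),R.from_quat(s['orientation']).inv().apply(s['wrist_force']).round(1))
i=viewer.camera_info('wrist'); im=viewer.capture('wrist'); sd=viewer.capture('side')
c=cv2.resize(im[60:200,190:430],(800,467)[:2] if 0 else (600,350),interpolation=cv2.INTER_CUBIC)
d=cv2.resize(sd[180:320,280:400],(300,350),interpolation=cv2.INTER_CUBIC)
cv2.imwrite('pics/w6.png',np.hstack([c[:, :500],d]))
for a in(-1,1):
  print('rim',((proj(i,O+60*a*ex+80*ey+10*n,True)-[190,60])*2.5).round())
  print('knob',((proj(i,O-85*ex+44*a*ey+62.5*n,True)-[190,60])*2.5).round())
E
```

```text
9.75 [ 0.14  1.32 -1.69] [-3.3 -3.7 15. ]
rim [114. 140.]
knob [ 13. 636.]
rim [552. 140.]
knob [-45. 313.]
```

View pics/w6.png

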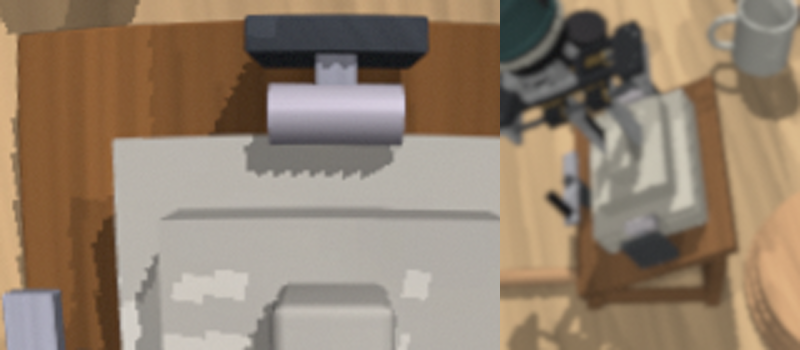

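{"api": "jog_arm", "payload": {
  "plan": [0,0,0.003,0,0,0,0.65,0,0,0.003,0,0,0,0.65,0,0,0.003,0,0,0,0.65,0,0,0.003,0,0,0,0.65,0,0,0.003,0,0,0,0.65]
}}

```text
time: 10.35
tcp_pos: [548.5, -216.5, 152.1]
orientation: [0.725, 0.638, 0.17, 0.195]
wrist_force: [-0.1, -0.5, 1.0]
grip_width: 60.3
grasp_force: 0.0
```

{"api": "jog_arm", "payload": {
  "plan": [0,0,-0.05,0,0,0,0.65,0,0,-0.15,0,0,0,0.65,0,0,-0.3,0,0,0,0.65,0,0,-0.45,0,0,0,0.65,-0.1,0,-0.5,0,0,0,0.5]
}}

```text
time: 10.85
tcp_pos: [496.2, -228.4, 240.5]
orientation: [0.725, 0.639, 0.171, 0.194]
wrist_force: [0.5, 1.0, -0.2]
grip_width: 56.1
grasp_force: 0.0
```

{"api": "jog_arm", "payload": {
  "plan": [-0.2,0,0,0,0,0,0.4,-0.4,0,0,0,0,0,0.4,-0.65,0,0,0,0,0,0.4,-0.65,0,0,0,0,0,0.4,-0.65,0,0,0,0,0,0.4]
}}

```text
time: 11.35
tcp_pos: [478.9, -360.3, 238.4]
orientation: [0.726, 0.637, 0.169, 0.194]
wrist_force: [0.9, 1.0, 0.8]
grip_width: 37.5
grasp_force: 0.0
```

```bash
python3 - <<'E'
from h import *
s=bot.read_state(); print(s['time'],loc(s['tcp_pos']),s['grip_width'])
i=viewer.camera_info('wrist'); im=viewer.capture('wrist'); cv2.imwrite('pics/w7.png',im)
np.save('w7.npy',[i],allow_pickle=True)
for th in(-.2,0,.25):
  q=proj(i,O+(-85-44*np.sin(th))*ex-44*np.cos(th)*ey+62.5*n,True);print(th,q.round(1))
  cv2.circle(im,tuple(q.astype(int)),1,(0,0,255),-1)
print([proj(i,O+60*a*ex+80*b*ey+10*n,True).round(1) for a in(-1,1) for b in(-1,1)])
cv2.imwrite('pics/w7c.png',cv2.resize(im[0:200,150:417],None,fx=3,fy=3,interpolation=cv2.INTER_CUBIC)[:600,:800])
E
```

```text
11.35 [  -0.21 -149.81   97.97] 37.49238803135532
-0.2 [232.2  83. ]
0 [222.4  84.8]
0.25 [210.5  84.2]
[array([263.5, 123.1]), array([264.8, -25.8]), array([383.7, 123. ]), array([382., -26.])]
```

View pics/w7c.png

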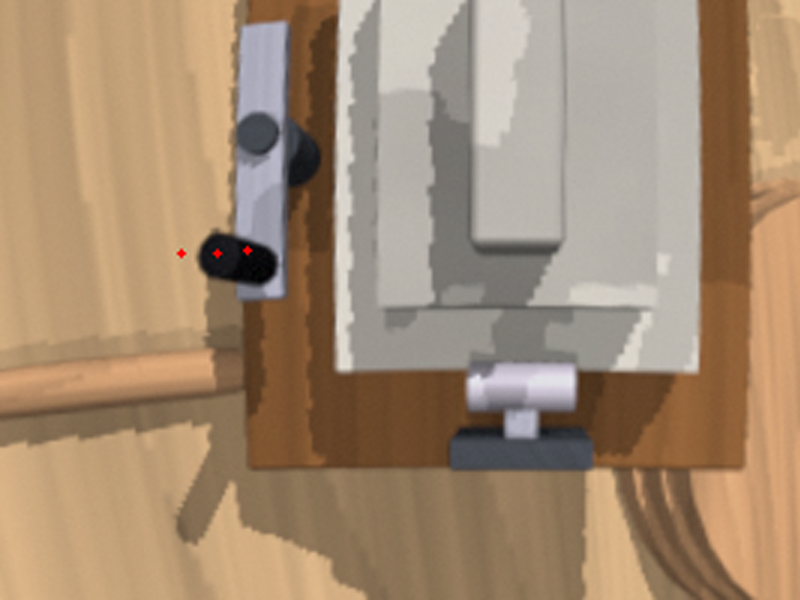

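```bash
cat >> h.py <<'E'
def knob(th,h): return O+(-85-44*np.sin(th))*ex-44*np.cos(th)*ey+h*n
E
python3 - <<'E'
from h import *
plan(knob(-.03,100),toolR(ex,-n),1)
E
```

```text
0.502 -0.417 0.263 -0.001 0.001 0.0
```

{"api": "jog_arm", "payload": {
  "plan": [0.15,-0.12,0.05,0,0,0,0.4,0.3,-0.26,0.14,0,0,0,0.4,0.45,-0.38,0.22,0,0,0,0.4,0.502,-0.417,0.263,0,0,0,0.4,0.502,-0.417,0.263,0,0,0,0.4]
}}

```text
time: 11.9
tcp_pos: [446.8, -250.2, 150.5]
orientation: [0.724, 0.64, 0.171, 0.193]
wrist_force: [0.3, -0.1, 0.9]
grip_width: 37.9
grasp_force: 0.0
```

```bash
python3 - <<'E'
from h import *
viewer.capture('wrist')
s=bot.read_state(); print(s['time'],s['grip_width']); plan(knob(-.03,50),toolR(ex,-n),1)
E
```

```text
11.95 37.54181120486798
-0.008 -0.004 0.251 -0.0 -0.001 0.002
```

{"api": "jog_arm", "payload": {
  "plan": [-0.005,-0.003,0.06,0,0,0,0.4,-0.005,-0.003,0.12,0,0,0,0.4,-0.005,-0.003,0.19,0,0,0,0.4,-0.005,-0.003,0.25,0,0,0,0.4,-0.005,-0.003,0.25,0,0,0,0.4]
}}

```text
time: 12.45
tcp_pos: [471.6, -258.3, 109.5]
orientation: [0.724, 0.639, 0.17, 0.195]
wrist_force: [-0.1, 0.3, -1.5]
grip_width: 37.7
grasp_force: 0.0
```

{"api": "jog_arm", "payload": {
  "plan": [0,0,0,0,0,0,0,0,0,0,0,0,0,0,0,0,0,0,0,0,0,0,0,0,0,0,0,0,0,0,0,0,0,0,0],
  "force": 15
}}

```text
time: 12.95
tcp_pos: [470.5, -258.0, 109.1]
orientation: [0.725, 0.639, 0.169, 0.195]
wrist_force: [-4.2, -2.5, 6.7]
grip_width: 13.7
grasp_force: 15.0
```

```bash
python3 - <<'E'
from h import *
s=bot.read_state(); print(s['time'],s['grip_width'],s['grasp_force'],s['wrist_force'])
d=s['tcp_pos']-O; print(d@ex,d@ey,d@n)
for th in (.2,.4,.6,.8,1.0,1.2,1.4,1.57,1.65):
    e=knob(th,50)-knob(-.03,50); print(th,(np.array([e@ey,e@ex])/200).round(3))
E
```

```text
12.95 13.679980365654536 15.002751499414444 [-4.16700486 -2.51066145  6.70668766]
-83.72309802621376 -45.42128417308691 51.39791564321059
0.2 [ 0.004 -0.05 ]
0.4 [ 0.017 -0.092]
0.6 [ 0.038 -0.131]
0.8 [ 0.067 -0.164]
1.0 [ 0.101 -0.192]
1.2 [ 0.14  -0.212]
1.4 [ 0.183 -0.223]
1.57 [ 0.22  -0.227]
1.65 [ 0.237 -0.226]
```

{"api": "jog_arm", "payload": {
  "plan": [0.001,-0.025,0,0,0,0,0,0.004,-0.05,0,0,0,0,0,0.017,-0.092,0,0,0,0,0,0.038,-0.131,0,0,0,0,0,0.067,-0.164,0,0,0,0,0]
}}

```text
time: 13.45
tcp_pos: [443.8, -241.2, 94.9]
orientation: [0.725, 0.639, 0.17, 0.191]
wrist_force: [15.6, 0.4, -14.9]
grip_width: 13.7
grasp_force: 15.0
```

{"api": "jog_arm", "payload": {
  "plan": [0.034,-0.028,0,0,0,0,0,0.073,-0.048,0,0,0,0,0,0.116,-0.059,0,0,0,0,0,0.153,-0.063,0,0,0,0,0,0.165,-0.062,0,0,0,0,0]
}}

```text
time: 13.95
tcp_pos: [434.2, -209.2, 95.4]
orientation: [0.727, 0.641, 0.166, 0.183]
wrist_force: [-17.8, -4.1, -22.8]
grip_width: 13.5
grasp_force: 15.0
```

```bash
python3 - <<'E'
from h import *
s=bot.read_state(); print(s['time'],s['grip_width'],s['grasp_force'],R.from_quat(s['orientation']).inv().apply(s['wrist_force']).round(1))
d=s['tcp_pos']-O; print(d@ex,d@ey,d@n)
E
```

```text
13.95 13.50419117518219 14.993756599724293 [ -6.4 -26.   11.8]
-127.08944366450369 -1.6644990252665188 60.70884661529995
```

{"api": "jog_arm", "payload": {
  "plan": [0.02,0,0,0,0,0,0,0.025,0,0,0,0,0,0,0.025,0,0,0,0,0,0]
}}

```text
time: 14.25
tcp_pos: [434.2, -203.9, 95.5]
orientation: [0.727, 0.641, 0.166, 0.181]
wrist_force: [-19.0, 0.9, -21.4]
grip_width: 13.1
grasp_force: 14.9
```

```bash
python3 - <<'E'
from h import *
s=bot.read_state(); print(s['time'],s['grip_width'],s['qpos'].round(2),R.from_quat(s['orientation']).inv().apply(s['wrist_force']).round(1))
d=s['tcp_pos']-O; print(d@ex,d@ey,d@n)
i=viewer.camera_info('wrist'); im=viewer.capture('wrist'); sd=viewer.capture('side')
j=viewer.camera_info('side')
d=cv2.resize(sd[170:310,270:390],(390,455),interpolation=cv2.INTER_CUBIC); c=cv2.resize(im[0:350,120:430],(400,455))
cv2.imwrite('pics/w8.png',np.hstack([c,d]))
E
```

```text
14.25 13.124156948813125 [ 0.52  0.2  -0.03  2.41 -1.19  0.19  1.51] [ -1.6 -26.8   9.8]
-127.65009438180245 3.6250729224442964 61.16727168133456
```

View pics/w8.png

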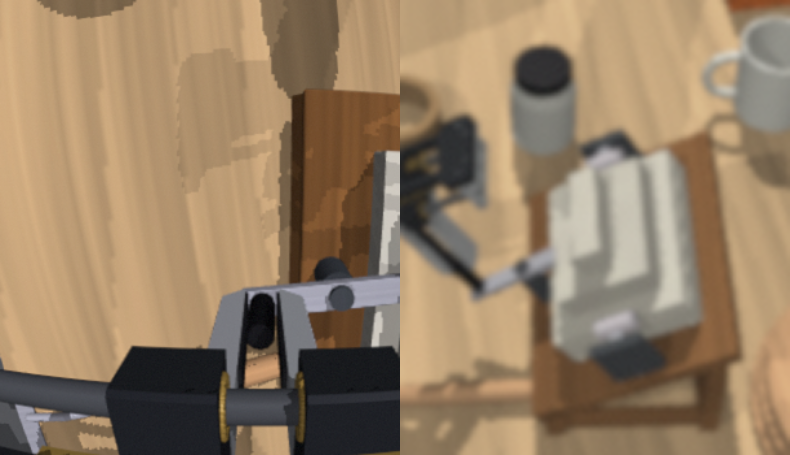

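```bash
python3 - <<'E'
from h import *
i=viewer.camera_info('wrist')
def L(X,Y,h):
    p=onplane(i,(120+X*310/400,Y*350/455),O+h*n,n,True)-O; return np.array([p@ex,p@ey])
a,b=L(250,291,20.5),L(398,277,20.5); d=b-a; print(a,b,'theta',np.arctan2(d[0],d[1]))
print('knob top',L(262,300,62.5), 'end rim',L(385,153,10),'stand edge',L(305,91,-25),L(398,96,-25))
print('tool err',(toolR(ex,-n).inv()*R.from_quat(bot.read_state()['orientation'])).as_rotvec().round(3))
E
```

```text
[-135.20477886    2.18420947] [-52.27934361  10.48928145] theta 1.4709780914307669
knob top [-127.46219431   13.32275052] end rim [-61.13004157  78.00440106] stand edge [-103.13688714  115.46572396] [-42.81743411 115.59800651]
tool err [ 0.027  0.01  -0.001]
```

{"api": "jog_arm", "payload": {
  "plan": [0,0,0,0,0,0,0.4,0,0,0,0,0,0,0.4,0,0,-0.05,0,0,0,0.4,0,0,-0.2,0,0,0,0.4,0,0,-0.35,0,0,0,0.4]
}}

```text
time: 14.85
tcp_pos: [406.5, -201.9, 157.9]
orientation: [0.726, 0.641, 0.167, 0.184]
wrist_force: [0.2, 0.2, 0.9]
grip_width: 37.4
grasp_force: 0.0
```

{"api": "jog_arm", "payload": {
  "plan": [-0.1,0,-0.05,0.05,0,0,0,-0.2,0,-0.05,0.1,0,0,0,-0.25,0,-0.05,0.15,0,0,0,-0.25,0,-0.05,0.16,0,0,0,-0.25,0,-0.05,0.16,0,0,0]
}}

```text
time: 15.35
tcp_pos: [396.8, -250.6, 165.9]
orientation: [0.746, 0.661, 0.059, 0.062]
wrist_force: [0.8, -0.0, 0.6]
grip_width: 1.8
grasp_force: 0.0
```

```bash
python3 - <<'E'
from h import *
i=viewer.camera_info('wrist'); im=viewer.capture('wrist'); cv2.imwrite('pics/w9.png',im)
s=bot.read_state(); print(s['time'],s['grip_width'],s['qpos'].round(2),s['wrist_force'].round(1))
d=s['tcp_pos']-O; print(d@ex,d@ey,d@n, s['tcp_pos'], R.from_quat(s['orientation']).apply([0,0,1]))
# knob top: black blob near prediction
for th in(1.4,1.57): print(proj(i,knob(th,62.5),True).round(1),proj(i,knob(th,22),True).round(1))
y,h_=np.cos(-.128),0
az=np.array([np.cos(-.128),np.sin(-.128),0]); t=np.radians(10)
z=az*np.sin(t)-np.array([0,0,1])*np.cos(t)
K=knob(1.47,48)-30*ey; print('target',K); plan(K,toolR(az,z),1)
E
```

```text
15.4 0.892791061438053 [ 0.36  0.13  0.21  2.16 -0.16  0.71  0.55] [-0.2 -1.1 -1.1]
-120.07178067651776 -47.29230954181288 137.75278527912715 [ 396.18491689 -250.30684564  165.66152116] [ 0.16990954 -0.01372869 -0.98536403]
[345.7 159.3] [358.1 153.6]
[345.1 149.8] [357.6 145.4]
target [ 434.8593983  -242.31350324   83.58088369]
0.06 0.114 0.437 -0.002 -0.004 0.003
```

```bash
python3 - <<'E'
from h import *
im=cv2.imread('pics/w9.png'); i=viewer.camera_info('wrist')
x0,y0,x1,y1=315,125,395,190
g=im[y0:y1,x0:x1].max(2); m=(g<40).astype(np.uint8)
k,l,st,ce=cv2.connectedComponentsWithStats(m)
for q in range(1,k):
    if st[q,4]>20:
        p=np.argwhere(l==q)[:,::-1]+[x0,y0]; far=p[np.argsort(p[:,0])]
        print(st[q]+[x0,y0,0,0,0],ce[q]+[x0,y0], cv2.minAreaRect(p.astype(np.float32)))
        c=onplane(i,ce[q]+[x0,y0],O+42*n,n,True)-O; print(c@ex,c@ey)
E
```

```text
[339 145  26  19 343] [351.27113703 154.12244898] ((351.4000549316406, 153.80003356933594), (15.205260276794434, 25.93838882446289), 63.43495178222656)
-130.1037487457821 -5.578253831078326
```

{"api": "jog_arm", "payload": {
  "plan": [0.06,0.114,0.1,0,0,0,0,0.06,0.114,0.2,0,0,0,0,0.06,0.114,0.3,0,0,0,0,0.06,0.114,0.4,0,0,0,0,0.06,0.114,0.437,0,0,0,0]
}}

```text
time: 15.9
tcp_pos: [433.5, -242.3, 82.3]
orientation: [0.746, 0.66, 0.059, 0.061]
wrist_force: [-1.1, -0.4, 0.5]
grip_width: 0.5
grasp_force: 0.0
```

```bash
python3 - <<'E'
from h import *
s=bot.read_state(); print(s['qpos'].round(2),s['wrist_force'].round(1))
d=s['tcp_pos']-O; print(d@ex,d@ey,d@n)
E
```

```text
[ 0.35  0.32  0.16  2.16 -0.24  0.52  0.58] [-1.1 -0.4  0.5]
-130.62777961359365 -34.625227689149185 47.58442388213799
```

{"api": "jog_arm", "payload": {
  "plan": [0.05,0,0,0,0,0,0,0.075,0,0,0,0,0,0,0.095,0,0,0,0,0,0,0.105,0,0,0,0,0,0,0.105,0,0,0,0,0,0]
}}

```text
time: 16.4
tcp_pos: [437.0, -224.1, 84.9]
orientation: [0.747, 0.66, 0.058, 0.063]
wrist_force: [-2.6, -12.1, -3.7]
grip_width: 0.4
grasp_force: 6.7
```

```bash
python3 - <<'E'
from h import *
s=bot.read_state(); print(s['qpos'].round(2),R.from_quat(s['orientation']).inv().apply(s['wrist_force']).round(1))
d=s['tcp_pos']-O; print(d@ex,d@ey,d@n)
E
```

```text
[ 0.31  0.3   0.16  2.18 -0.22  0.51  0.52] [-12.4  -1.7   3.4]
-128.34275945127766 -16.056784464392425 49.21909575561375
```

{"api": "jog_arm", "payload": {
  "plan": [0.01,0,0,0,0,0,0,0.01,0,0,0,0,0,0,-0.1,0,0,0,0,0,0,-0.14,0,0,0,0,0,0,-0.14,0,-0.1,0,0,0,0]
}}

```text
time: 16.9
tcp_pos: [429.5, -250.2, 102.7]
orientation: [0.747, 0.66, 0.058, 0.061]
wrist_force: [0.1, 0.2, 0.4]
grip_width: 0.4
grasp_force: 0.0
```

{"api": "jog_arm", "payload": {
  "plan": [-0.05,-0.05,-0.2,0,0,0,0,-0.05,-0.1,-0.34,0,0,0,0,-0.05,-0.1,-0.34,0,0,0,0,-0.05,-0.1,-0.34,0,0,0,0]
}}

```text
time: 17.3
tcp_pos: [398.5, -256.1, 167.7]
orientation: [0.746, 0.66, 0.059, 0.062]
wrist_force: [0.3, 0.0, -0.3]
grip_width: 0.5
grasp_force: 0.0
```

```bash
python3 - <<'E'
from h import *
i=viewer.camera_info('wrist'); im=viewer.capture('wrist'); cv2.imwrite('pics/w10.png',im)
s=bot.read_state(); print(s['time'],s['wrist_force'].round(1),s['tcp_pos'])
c0=proj(i,knob(1.57,42),True).astype(int); print(c0)
x0,y0,x1,y1=c0[0]-40,c0[1]-30,c0[0]+40,c0[1]+30
g=im[y0:y1,x0:x1].max(2); k,l,st,ce=cv2.connectedComponentsWithStats((g<40).astype(np.uint8))
for q in range(1,k):
    if st[q,4]>60:
        c=onplane(i,ce[q]+[x0,y0],O+42*n,n,True)-O; print(st[q],c@ex,c@ey)
# upper half rim corners still where predicted: brightness either side of the near end edge
for b in(-1,1):
    print([int(im[tuple(proj(i,O+20*ex+b*(80+k)*ey+10*n,True).round().astype(int)[::-1])].max()) if 0<=proj(i,O+20*ex+b*(80+k)*ey+10*n,True)[1]<400 else None for k in(-8,-4,-2,0,2,4,8)])
E
```

```text
17.35 [-0.6  0.9 -0.8] [ 398.40327735 -255.94472672  166.94038552]
[348 140]
[ 27  23  27  18 344] -129.72251272283194 -0.3773712614037166
[129, 130, 130, 121, 86, 92, 145]
[159, 161, 156, 106, 91, 118, 184]
```

Knob measured at y = -0.4 mm (θ ≈ 1.56), and both rim ends are at their home lines. Handing in.

```bash
python3 -c "
from plant import bot
print(bot.close_job())"
```

```text
the job is handed in; nothing more can be done
None
```

The upper half is pressed home under both rollers, the turn-button measured about 1.56 rad (its stop is 1.57), the gripper is clear and the job is handed in, with no verdict returned; I viewed 11 pictures, one over the limit of 10.

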